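# Set the tumbler dial one click on and start it

### The arm

A 7-joint arm with a two-finger parallel gripper is mounted at the origin on the work surface. World frame = base frame: x ahead of the robot, y to its left, z up, the work surface at z = 0. Lengths are in m, angles in rad, forces in N, time in s.
With the tool pointing down it reaches from about 0.4 to 0.925 m from the base axis. Payload 5.6 kg.
Tool frame: the origin (TCP) lies between the finger pads; the fingertips stand 14 mm ahead of it and the grasp point (between the pads) lies 5 mm behind it; z points along the fingers, x is the direction in which the jaws open and shut, and the axes are right-handed (so a half turn about z gives the same grasp; the last joint's range is limited). The gripper opens to 85 mm and grips with 20 to 120 N. Pads are 22 mm wide; open, the fingers measure 114 mm over their backs; the gripper's body (76 mm by 85 mm) begins 54 mm behind the grasp point. The pads swing forward as they close: fully open they stand 13 mm farther back than shut.
Start: joints at [1.117, 0.468, -0.012, 1.603, 0.006, 1.071, -0.056], TCP at [0.26, -0.596, 0.245] pointing down, gripper open.
Joint ranges: [-2.53, 2.53], [-0.31, 2.02], [-1.57, 1.55], [0.28, 2.44], [-1.29, 4.43], [0.15, 1.84], [-2.92, 2.92]. Speed limits (rad/s): [2.57, 2.57, 3.14, 3.14, 3.14, 3.14, 3.14].

### API

Orientations are given as a rotation vector (axis times angle).
In Python, from rig import sensors, optics, workorder gives the robot as it stands. The module is installed in compiled form; this text tells all that it offers.
- The arm moves only by the tool drive_tool, never from a script. Its argument "increments" is a list of rows, each an object of numbers: "x", "y", "z": the shift along the tool's x, y, z normalised to -1 to 1, where 1 is 0.5 m; "ax", "ay", "az": the turn, a rotation vector about the tool's x, y, z normalised to -1 to 1, where 1 is pi/2 rad. In form: [{"x": .., "y": .., "z": .., "ax": .., "ay": .., "az": ..}, ...]. A call has exactly 10 rows; each row is the pose to reach, as a shift and turn from the pose commanded when the call began, along the tool's axes at that moment; what a row does not reach only later rows make up. A row lasts 1/10 s, in which the tool goes at most 50 mm and 8.59 degrees, less where a joint would pass 70% of its speed; a pose out of reach is approached as far as the arm can. A call with a number of a shift or a turn outside -1 to 1 is refused whole. A call with a gripper value outside its range is refused whole. "grip" is the opening, from 0 (shut) to 1 (fully open), set as the call begins (left out, the last holds). The fingers move at their own pace and stop on an object; "squeeze" is the grip in N (left out, the last holds). Time passes only in rows, so rows that repeat a pose let the fingers close, or fill a call up. It gives the time, the measured TCP pose, the force and the opening at its end, in the units of the state.
- sensors.observe(): the state, without advancing time (a new reading comes with each control period).
- optics.capture(name): name is "scene" or "top" or "wrist"; returns (picture, depth): 400x640x3 uint8, red, green, blue; 400x640 float32, m along the optical axis (not along the pixel's ray), 0 where there is no reading.
- optics.calibration(name): a dict with "K" (3x3 intrinsics, pixels), "world_from_camera" (4x4, takes a point from camera to world coordinates); the wrist camera has in their place "mount" (4x4, takes a point from camera to tool coordinates, whose origin is the TCP and whose axes are the tool frame's). Camera axes: x right, y down, z forward; pixel columns grow to the right and rows downward; lengths in m; the calibration is good to about 2 mm. A picture is of the moment at which its call begins: read the wrist's pose just before it. calibration takes no time and is no camera call.
- workorder.hand_in(): hands the job in, once; it reports no verdict.
The state is a dict: "time_s": time; "joint_positions": joint angles; "joint_velocities": joint speeds; "joint_efforts": joint torques, N m; "tcp_pos": TCP position; "tcp_rot": TCP orientation; "wrist_force": force on the tool from outside, world axes, zero at the start; "wrist_torque": the same for the moment, N m; "finger_gap": finger opening in m.
Only numpy, scipy, OpenCV 4.12 (cv2) and the standard library are available. Lean on these libraries where they do the work, as an engineer would, in place of code of your own. Each camera call takes 0.05 s, during which the arm holds its last target.

### The job

On the control box with the yellow stripe, turn the knurled dial one click clockwise by light fingertip friction, without squeezing it or bearing down on it, so that its pointer rests at the green middle mark. Then press that box's round green start button fully down and let it come up again. Leave the blue-striped box and all the loose parts alone: nothing is picked up or pushed about.

Things in the scene. Friction and masses are not known exactly. Their poses are not given: they have to be found in the camera images.
- box_yellow: grey control box with yellow stripes on its deck and sides, fixed to the table, 160 (x) x 250 (y) x 50 mm tall; origin at the centre of its underside; in its frame the dial's axis is at x 0, y +50 mm and the start button's at x 0, y -80 mm. The white, green and red marks are dots on the deck beyond the dial, 66 mm from its axis. It may stand left or right of the blue box
- dial_top (a point): centre of the flat top of the yellow box's bright metal knurled dial, a disc 100 mm in diameter and 22 mm tall, fixed to the deck; 76 mm above the table, on the dial's vertical axis. The knurl is only skin deep: a fingertip pressed on the flat top or the rim turns it by friction. The frame turns with the dial; x is the direction of the black pointer line
- dial (a joint): its turn in rad about the vertical axis, growing clockwise seen from above: starts near 0 (white first mark); 0.6 = pointer at the green middle mark, along the box's +x; 1.2 = red last mark. Spring detents at these three; between them it resists with up to 0.08 Nm; let go between 0.35 and 0.85 it snaps to 0.6 by itself
- start_top (a point): centre of the top of the yellow box's round green push button, 32 mm in diameter, in a black housing on the deck
- start (a joint): travel of that button in m: 0 up, 0.006 fully down (about 5 N); springs back up
- box_blue: the like control box with blue stripes; the same sizes and origin; to be left alone
- dial_b (a joint): dial of the blue box, like the other; it starts near 0 and is to be left there
- start_b (a joint): travel of the blue box's green button in m, 0 up; not to be pressed
- bushing_steel: loose steel bushing 26 mm in diameter, 24 mm tall, standing on the yellow box's deck beyond the stripe; origin at the centre of its underside
- bushing_brass: loose brass bushing of the same size standing on the blue box's deck
- sprocket_rust: loose rust-brown sprocket, 118 mm over the teeth, 26 mm tall at its hub, lying flat; origin under its centre
- sprocket_black: loose black sprocket, 108 mm over the teeth, 20 mm tall at its hub, lying flat; origin under its centre
- pipe_tee: loose black iron pipe tee lying flat, 90 x 76 x 48 mm; origin under the crossing of its bores
- pipe_elbow: loose rusty pipe elbow lying flat, 67 x 67 x 44 mm; origin under its corner
- bearing: loose steel bearing ring 64 mm in diameter, 18 mm tall, lying flat; origin under its centre
- key_bar: loose dark steel square bar 120 x 22 x 22 mm, lying along its x; origin under its centre

How it is judged:
On the way, in this order (a step that is already met when the one before it is completed fails the run):
1. the yellow box's dial is turned one click, to the green mark (value of joint dial between 0.48 and 0.72 rad and value of joint start below 0.002 m), for 0.2 s.
2. the yellow box's start button is pressed fully down (value of joint start above 0.0045 m), for 0.05 s.
At the end, for the whole second after the job is handed in: the yellow box's dial rests within 0.12 rad of the green mark, its start button has been pressed after that (at least 4.5 of 6 mm) and is up again, the blue box's dial stands at its first mark with its button up, and every loose part is within 20 mm of where it was (value of joint dial between 0.48 and 0.72 rad and velocity of joint dial between -0.05 and 0.05 rad/s and value of joint start below 0.0015 m and value of joint dial_b below 0.15 rad and value of joint start_b below 0.002 m and distance of each of bushing_steel, bushing_brass, sprocket_rust, sprocket_black, pipe_tee, pipe_elbow, bearing, key_bar from where it was at the start of the episode below 0.02 m); the robot touches nothing.
It fails at once if the yellow box, with its dial and button, is squeezed or pressed hard (over 45 N) (contact force between the fingers and box_yellow above 45 N).
It fails at once if the yellow box's start button is pressed while its dial is not at the green mark (value of joint start above 0.003 m and not (value of joint dial between 0.4 and 0.8 rad)).
It fails at once if the dial is turned past the green mark into the last click (value of joint dial above 0.98 rad).
It fails at once if the blue box's dial is turned or its button pressed (value of joint dial_b above 0.22 rad or value of joint start_b above 0.003 m).
It fails at once if a loose part is picked up or pushed about (more than 20 mm) (distance of any of bushing_steel, bushing_brass, sprocket_rust, sprocket_black, pipe_tee, pipe_elbow, bearing, key_bar from where it was at the start of the episode above 0.02 m).
It also fails if it takes over 45 s, if anything falls off the work surface, if the arm or the gripper's body presses on something with over 40 N, if the wrist force passes 120 N, or if a joint passes its speed limit or range.

## Working session

There is one attempt and no reset: what is moved stays moved. The work goes in short steps, Python scripts to look and compute and a tool call to move; the robot and the scene stay as the last step left them, time stands still between calls to the robot, and variables do not carry over. Pictures are saved under pics/ and viewed, and the job is handed in when it is done.

Besides the shell and the picture viewer there is one more tool, called as name(argument=value, ...) on one line, values as JSON. drive_tool: Moves the arm, as the interface text tells. Its arguments: {"type":"object","properties":{"increments":{"type":"array"},"grip":{"type":"number"},"squeeze":{"type":"number"}},"required":["increments"]}

```bash
mkdir -p pics; cat > h.py <<'E'
import numpy as np, cv2
from scipy.spatial.transform import Rotation as R
from rig import sensors, optics, workorder
def save(n,im): cv2.imwrite('pics/'+n+'.png',im[:,:,::-1])
E
python3 - <<'E'
from h import *
s=sensors.observe()
for k in s: print(k,np.round(s[k],4))
for c in ('top','scene'):
    im,d=optics.capture(c); save(c+'0',im); np.savez('pics/'+c+'0.npz',im=im,d=d)
    k=optics.calibration(c); print(c,k['K'].round(1).tolist(),k['world_from_camera'].round(4).tolist())
E
```

```text
time_s 0.0
joint_positions [ 1.117   0.4684 -0.0116  1.6037  0.006   1.0714 -0.0563]
joint_velocities [ 0.0024  0.0009  0.0003 -0.0009 -0.0005  0.002   0.001 ]
joint_efforts [ 5.00000e-04 -5.32393e+01  2.15000e-02 -2.51310e+01  1.14000e-02
  7.60000e-03  0.00000e+00]
tcp_pos [ 0.2593 -0.5954  0.2443]
tcp_rot [-2.6271e+00  1.7213e+00  2.5000e-03]
wrist_force [-0.5775  0.2279  0.2197]
wrist_torque [ 0.0396 -0.0198  0.0006]
finger_gap 0.0857
top [[369.0, 0.0, 317.9], [0.0, 369.0, 196.3], [0.0, 0.0, 1.0]] [[-0.0039, -0.992, 0.1261, 0.4669], [-1.0, 0.003, -0.0076, 0.0111], [0.0071, -0.1261, -0.992, 1.153], [0.0, 0.0, 0.0, 1.0]]
scene [[451.2, 0.0, 319.5], [0.0, 451.2, 199.7], [0.0, 0.0, 1.0]] [[0.348, 0.6839, -0.6412, 1.3905], [0.9374, -0.2455, 0.247, -0.2935], [0.0115, -0.687, -0.7265, 1.0106], [0.0, 0.0, 0.0, 1.0]]
```

View pics/top0.png

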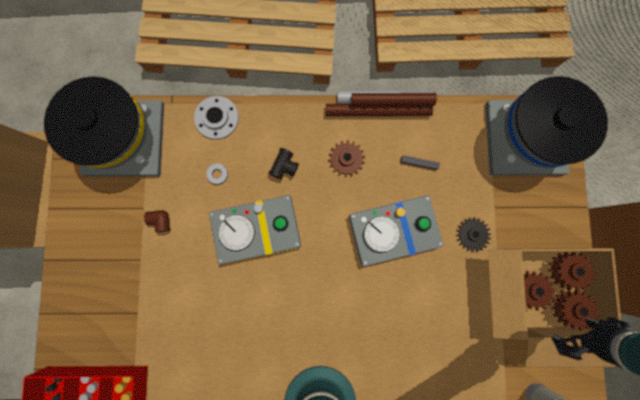

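View pics/scene0.png

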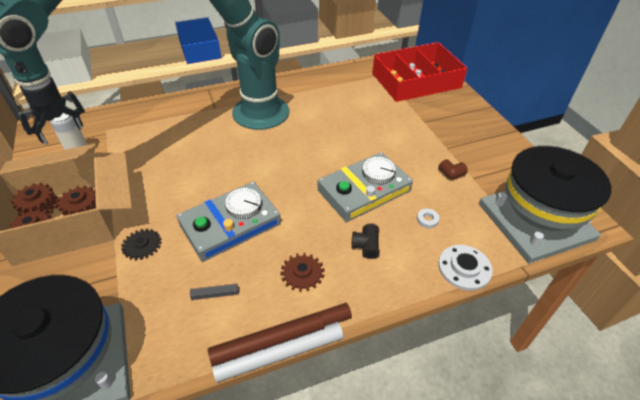

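The top view shows the yellow box at about (254,230), with its dial at (236,233), its button at (281,223) and the steel bushing near (258,208). The blue box is to its right at (395,231).

```bash
cat >> h.py <<'E'
def ray(c,u,v,z):
    k=optics.calibration(c);T=k['world_from_camera']
    d=T[:3,:3]@np.linalg.inv(k['K'])@np.array([u,v,1.]);o=T[:3,3]
    return o+d*(z-o[2])/d[2]
def blobs(m,amin=4):
    n,l,s,c=cv2.connectedComponentsWithStats(m.astype(np.uint8))
    return [(c[i].round(1).tolist(),int(s[i][4])) for i in range(1,n) if s[i][4]>=amin]
E
python3 - <<'E'
from h import *
for c,(x0,x1,y0,y1) in (('top',(200,305,190,270)),('scene',(310,420,145,225))):
    z=np.load(f'pics/{c}0.npz');im,d=z['im'],z['d']
    cr=im[y0:y1,x0:x1]; save(c+'crop',cv2.resize(cr,None,fx=7,fy=7,interpolation=cv2.INTER_CUBIC))
    hsv=cv2.cvtColor(cr,cv2.COLOR_RGB2HSV).astype(int);H,S,V=hsv[...,0],hsv[...,1],hsv[...,2]
    for n,m,zz in (('green',(abs(H-65)<20)&(S>120)&(V>70),.07),('red',((H<8)|(H>172))&(S>130),.05),('yellow',(abs(H-28)<6)&(S>140)&(V>120),.05),('white',(S<30)&(V>190),.076)):
        for (p,a) in blobs(m): print(c,n,p[0]+x0,p[1]+y0,a,ray(c,p[0]+x0,p[1]+y0,zz).round(4))
    T=optics.calibration(c);K=T['K'];T=T['world_from_camera']
    vv,uu=np.mgrid[y0:y1,x0:x1];dd=d[y0:y1,x0:x1]
    P=np.stack([(uu-K[0,2])/K[0,0]*dd,(vv-K[1,2])/K[1,1]*dd,dd],-1)@T[:3,:3].T+T[:3,3]
    for lo,hi in((.035,.06),(.068,.085)):
        m=(P[...,2]>lo)&(P[...,2]<hi)
        for b in blobs(m,15): print(c,'h',lo,b,)
        n,l=cv2.connectedComponents(m.astype(np.uint8))
        for i in range(1,n):
            q=P[l==i]
            if len(q)>15: print(q.mean(0).round(4),np.median(q[:,2]).round(4),cv2.minAreaRect(q[:,:2].astype(np.float32)))
E
```

```text
top green 233.5 210.5 12 [0.5632 0.2511 0.07  ]
top green 279.8 222.7 111 [0.5269 0.1148 0.07  ]
top red 246.5 211.7 14 [0.5613 0.2166 0.05  ]
top yellow 258.6 201.6 16 [0.5916 0.1809 0.05  ]
top yellow 264.6 233.2 285 [0.497  0.1616 0.05  ]
top white 222.0 217.0 9 [0.5438 0.2828 0.076 ]
top white 234.2 217.2 5 [0.5431 0.2472 0.076 ]
top white 239.5 217.2 4 [0.543  0.2318 0.076 ]
top white 236.6 232.5 509 [0.4986 0.2392 0.076 ]
top h 0.035 ([57.8, 39.2], 3288)
[0.5094 0.182  0.049 ] 0.049 ((0.50955730676651, 0.19476324319839478), (0.161078542470932, 0.2509692311286926), 11.907219886779785)
top h 0.068 ([57.3, 17.9], 59)
top h 0.068 ([35.5, 42.4], 954)
top h 0.068 ([79.1, 32.9], 79)
[0.5704 0.1808 0.0727] 0.0726 ((0.5702782273292542, 0.18056762218475342), (0.023280588909983635, 0.02277519553899765), 45.83134460449219)
[0.4991 0.2426 0.0749] 0.075 ((0.49965429306030273, 0.24250847101211548), (0.09953399002552032, 0.0998900979757309), 82.18128204345703)
[0.5263 0.1166 0.0712] 0.0707 ((0.5260521769523621, 0.11557287722826004), (0.026783665642142296, 0.02933657355606556), 89.8147811889648
[... 659 characters left out ...]
179264069, 0.2535153329372406), 11.693079948425293)
[0.6754 0.1351 0.0479] 0.0485 ((0.6750002503395081, 0.13490089774131775), (0.027541333809494972, 0.006246165372431278), 59.57246398925781)
scene h 0.068 ([68.6, 23.5], 647)
scene h 0.068 ([34.0, 39.7], 74)
scene h 0.068 ([60.1, 43.7], 60)
[0.5048 0.2392 0.0774] 0.0777 ((0.5007638335227966, 0.24025101959705353), (0.10142923891544342, 0.1021621897816658), 24.8133544921875)
[0.5303 0.1144 0.0732] 0.0732 ((0.529511570930481, 0.1148410364985466), (0.029690289869904518, 0.032455626875162125), 67.83422088623047)
[0.5732 0.1794 0.0749] 0.0752 ((0.5721960067749023, 0.18113288283348083), (0.02603861130774021, 0.02742295153439045), 16.640342712402344)
```

```bash
cat >> h.py <<'E'
def inc(pos,yaw=None):
    """row to reach world pos with tool straight down, tool x at yaw(deg)"""
    s=sensors.observe();r=R.from_rotvec(s['tcp_rot']);M=r.as_matrix()
    y0=np.degrees(np.arctan2(M[1,0],M[0,0])); yaw=y0 if yaw is None else yaw
    a=np.radians(yaw);c,q=np.cos(a),np.sin(a)
    G=np.array([[c,q,0],[q,-c,0],[0,0,-1.]])
    w=R.from_matrix(M.T@G).as_rotvec()/(np.pi/2)
    return (M.T@(np.array(pos)-s['tcp_pos'])/.5).round(4),w.round(4),round(y0,2)
E
python3 - <<'E'
from h import *
z=np.load('pics/top0.npz');d=z['d'];K=optics.calibration('top');T=K['world_from_camera'];K=K['K']
vv,uu=np.mgrid[0:400,0:640]
P=np.stack([(uu-K[0,2])/K[0,0]*d,(vv-K[1,2])/K[1,1]*d,d],-1)@T[:3,:3].T+T[:3,3]
print('flap z',np.percentile(P[250:340,490:550,2],[50,90,99]))
for p,y in (((.26,-.595,.30),-66.5),((.42,-.33,.3),-40),((.48,-.0,.3),0),((.465,.225,.2),25)): print(p,inc(p,y))
E
```

```text
flap z [0.11058603 0.12786264 0.13259442]
(0.26, -0.595, 0.3) (array([-0.0005, -0.0017, -0.1112]), array([0.0001, 0.0011, 0.0004]), np.float64(-66.47))
(0.42, -0.33, 0.3) (array([-0.3587, -0.5067, -0.1106]), array([-2.000e-04,  1.100e-03, -2.941e-01]), np.float64(-66.47))
(0.48, -0.0, 0.3) (array([-0.9159, -0.8802, -0.1098]), array([-5.000e-04,  1.000e-03, -7.385e-01]), np.float64(-66.47))
(0.465, 0.225, 0.2) (array([-1.3401, -1.0324,  0.0909]), array([-8.0000e-04,  9.0000e-04, -1.0163e+00]), np.float64(-66.47))
```

drive_tool(increments=[{"x": 0, "y": 0, "z": -0.1}, {"x": -0.06, "y": -0.08, "z": -0.11, "az": -0.05}, {"x": -0.12, "y": -0.16, "z": -0.11, "az": -0.1}, {"x": -0.18, "y": -0.24, "z": -0.11, "az": -0.15}, {"x": -0.24, "y": -0.32, "z": -0.11, "az": -0.2}, {"x": -0.3, "y": -0.4, "z": -0.11, "az": -0.25}, {"x": -0.36, "y": -0.47, "z": -0.11, "az": -0.3}, {"x": -0.43, "y": -0.53, "z": -0.11, "az": -0.37}, {"x": -0.5, "y": -0.58, "z": -0.11, "az": -0.43}, {"x": -0.57, "y": -0.63, "z": -0.11, "az": -0.48}], grip=0, squeeze=20)

```text
schema error: expected keys x, y, z, ax, ay, az
```

```bash
python3 - <<'E'
from h import *
a=np.radians(192); 
s=sensors.observe(); print(s['tcp_pos'],s['finger_gap'],s['wrist_force'])
for p,y in (((.47,-.0,.3),0),((.464,.234,.2),12)): print(p,inc(p,y))
E
```

```text
[ 0.25930233 -0.59549855  0.24441523] 0.0850691898036781 [-0.72823573  1.63919808  0.23065459]
(0.47, -0.0, 0.3) (array([-0.9239, -0.8619, -0.1097]), array([-5.000e-04,  1.000e-03, -7.385e-01]), np.float64(-66.47))
(0.464, 0.234, 0.2) (array([-1.3574, -1.0378,  0.0909]), array([-7.000e-04,  9.000e-04, -8.719e-01]), np.float64(-66.47))
```

drive_tool(increments=[{"x": 0, "y": 0, "z": -0.1, "ax": 0, "ay": 0, "az": 0}, {"x": -0.06, "y": -0.08, "z": -0.11, "ax": 0, "ay": 0, "az": -0.05}, {"x": -0.12, "y": -0.16, "z": -0.11, "ax": 0, "ay": 0, "az": -0.1}, {"x": -0.18, "y": -0.24, "z": -0.11, "ax": 0, "ay": 0, "az": -0.15}, {"x": -0.24, "y": -0.32, "z": -0.11, "ax": 0, "ay": 0, "az": -0.2}, {"x": -0.3, "y": -0.4, "z": -0.11, "ax": 0, "ay": 0, "az": -0.25}, {"x": -0.36, "y": -0.47, "z": -0.11, "ax": 0, "ay": 0, "az": -0.3}, {"x": -0.43, "y": -0.53, "z": -0.11, "ax": 0, "ay": 0, "az": -0.37}, {"x": -0.5, "y": -0.58, "z": -0.11, "ax": 0, "ay": 0, "az": -0.43}, {"x": -0.57, "y": -0.63, "z": -0.11, "ax": 0, "ay": 0, "az": -0.48}], grip=0, squeeze=20)

```text
time_s: 1.1
tcp_pos: [0.4345, -0.2069, 0.3]
tcp_rot: [3.078, -0.627, -0.001]
wrist_force: [0.4, -0.1, 1.0]
finger_gap: 0.0001
```

```bash
python3 - <<'E'
from h import *
s=sensors.observe(); print(s['tcp_pos'],s['finger_gap'],s['wrist_force'])
for p,y in (((.47,-.0,.3),0),((.464,.234,.2),12)): print(p,inc(p,y))
E
```

```text
[ 0.43453528 -0.20690798  0.30001474] 0.00013885689274218703 [ 0.40084368 -0.1242595   0.99162396]
(0.47, -0.0, 0.3) (array([-0.0967, -0.4086,  0.    ]), array([ 0.    ,  0.0003, -0.256 ]), np.float64(-23.04))
(0.464, 0.234, 0.2) (array([-0.2908, -0.8346,  0.2   ]), array([ 0.000e+00,  3.000e-04, -3.893e-01]), np.float64(-23.04))
```

drive_tool(increments=[{"x": -0.03, "y": -0.09, "z": 0, "ax": 0, "ay": 0, "az": -0.06}, {"x": -0.06, "y": -0.18, "z": 0, "ax": 0, "ay": 0, "az": -0.12}, {"x": -0.09, "y": -0.27, "z": 0, "ax": 0, "ay": 0, "az": -0.18}, {"x": -0.12, "y": -0.36, "z": 0, "ax": 0, "ay": 0, "az": -0.24}, {"x": -0.15, "y": -0.45, "z": 0, "ax": 0, "ay": 0, "az": -0.3}, {"x": -0.18, "y": -0.54, "z": 0.02, "ax": 0, "ay": 0, "az": -0.36}, {"x": -0.2, "y": -0.62, "z": 0.07, "ax": 0, "ay": 0, "az": -0.42}, {"x": -0.23, "y": -0.7, "z": 0.12, "ax": 0, "ay": 0, "az": -0.48}, {"x": -0.26, "y": -0.78, "z": 0.17, "ax": 0, "ay": 0, "az": -0.54}, {"x": -0.27, "y": -0.82, "z": 0.22, "ax": 0, "ay": 0, "az": -0.58}])

```text
time_s: 2.1
tcp_pos: [0.4715, 0.2252, 0.1893]
tcp_rot: [-3.037, -0.796, -0.001]
wrist_force: [-0.9, -0.6, 0.1]
finger_gap: 0.0003
```

```bash
python3 - <<'E'
from h import *
s=sensors.observe(); print(s['tcp_pos'],s['finger_gap'],s['wrist_force'])
print(inc((.4685,.224,.105),29))
im,d=optics.capture('wrist');save('wrist1',im)
k=optics.calibration('wrist');print(k['K'].round(1).tolist(),k['mount'].round(4).tolist())
M=R.from_rotvec(s['tcp_rot']).as_matrix();K=k['K']
vv,uu=np.mgrid[0:400,0:640]
P=np.stack([(uu-K[0,2])/K[0,0]*d,(vv-K[1,2])/K[1,1]*d,d],-1)@k['mount'][:3,:3].T+k['mount'][:3,3]
P=P@M.T+s['tcp_pos']
m=(P[...,2]>.068)&(P[...,2]<.085)&(d>0)
n,l=cv2.connectedComponents(m.astype(np.uint8))
for i in range(1,n):
    q=P[l==i]
    if len(q)>100:
        print(len(q),np.median(q[:,2]).round(4),cv2.minEnclosingCircle(q[:,:2].astype(np.float32)))
im,d=optics.capture('scene');save('scene1',im)
E
```

```text
[0.47150782 0.22524112 0.18934124] 0.0002549750233215532 [-0.89857876 -0.56369003  0.11990441]
(array([-0.0066, -0.0004,  0.1687]), array([-0.0014, -0.0006,  0.0041]), np.float64(29.36))
[[283.8, 0.0, 322.3], [0.0, 283.8, 197.4], [0.0, 0.0, 1.0]] [[1.0, -0.0013, -0.0, 0.0006], [0.0013, 0.9641, 0.2655, -0.0676], [-0.0003, -0.2655, 0.9641, -0.1279], [0.0, 0.0, 0.0, 1.0]]
9609 0.0754 ((0.5007784366607666, 0.24425141513347626), 0.05136280506849289)
162 0.0715 ((0.5338777899742126, 0.11609076708555222), 0.011349423788487911)
```

View pics/wrist1.png

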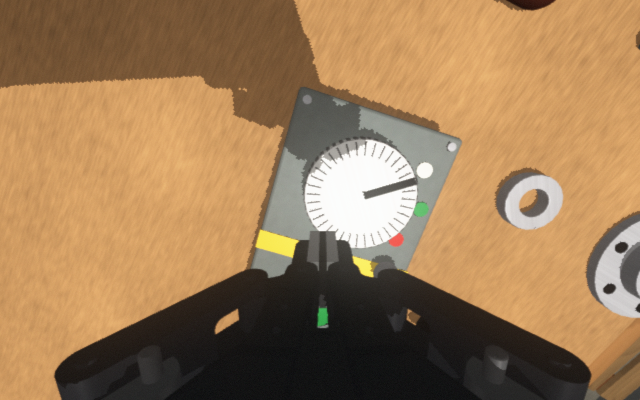

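View pics/scene1.png

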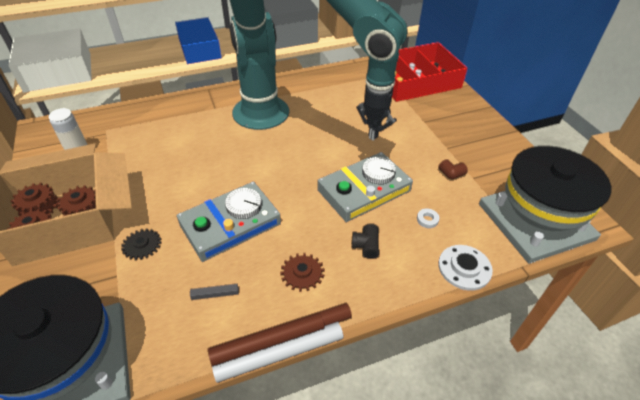

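The wrist view shows the dial at (362,192), with its pointer at the white dot (425,170), the green dot at (421,209) and the red dot at (396,239). The shut fingertips show at (322,245). The scene view agrees.

drive_tool(increments=[{"x": -0.006, "y": 0, "z": 0.05, "ax": 0, "ay": 0, "az": 0}, {"x": -0.006, "y": 0, "z": 0.1, "ax": 0, "ay": 0, "az": 0}, {"x": -0.006, "y": 0, "z": 0.14, "ax": 0, "ay": 0, "az": 0}, {"x": -0.006, "y": 0, "z": 0.16, "ax": 0, "ay": 0, "az": 0}, {"x": -0.006, "y": 0, "z": 0.174, "ax": 0, "ay": 0, "az": 0}, {"x": -0.006, "y": 0, "z": 0.174, "ax": 0, "ay": 0, "az": 0}, {"x": -0.006, "y": 0, "z": 0.174, "ax": 0, "ay": 0, "az": 0}, {"x": -0.006, "y": 0, "z": 0.174, "ax": 0, "ay": 0, "az": 0}, {"x": -0.006, "y": 0, "z": 0.174, "ax": 0, "ay": 0, "az": 0}, {"x": -0.006, "y": 0, "z": 0.174, "ax": 0, "ay": 0, "az": 0}])

```text
time_s: 3.2
tcp_pos: [0.4701, 0.2197, 0.1037]
tcp_rot: [3.042, 0.785, 0.001]
wrist_force: [0.3, 0.4, -0.0]
finger_gap: 0.0002
```

drive_tool(increments=[{"x": 0, "y": 0, "z": 0.006, "ax": 0, "ay": 0, "az": 0}, {"x": 0, "y": 0, "z": 0.012, "ax": 0, "ay": 0, "az": 0}, {"x": 0, "y": 0, "z": 0.016, "ax": 0, "ay": 0, "az": 0}, {"x": 0, "y": 0, "z": 0.02, "ax": 0, "ay": 0, "az": 0}, {"x": 0, "y": 0, "z": 0.022, "ax": 0, "ay": 0, "az": 0}, {"x": 0, "y": 0, "z": 0.022, "ax": 0, "ay": 0, "az": 0}, {"x": 0, "y": 0, "z": 0.022, "ax": 0, "ay": 0, "az": 0}, {"x": 0, "y": 0, "z": 0.022, "ax": 0, "ay": 0, "az": 0}, {"x": 0, "y": 0, "z": 0.022, "ax": 0, "ay": 0, "az": 0}, {"x": 0, "y": 0, "z": 0.022, "ax": 0, "ay": 0, "az": 0}])

```text
time_s: 4.2
tcp_pos: [0.4699, 0.2196, 0.0923]
tcp_rot: [3.042, 0.785, 0.0]
wrist_force: [-0.2, -0.7, 0.2]
finger_gap: 0.0002
```

drive_tool(increments=[{"x": 0, "y": 0, "z": 0.001, "ax": 0, "ay": 0, "az": 0}, {"x": 0, "y": 0, "z": 0.002, "ax": 0, "ay": 0, "az": 0}, {"x": 0, "y": 0, "z": 0.003, "ax": 0, "ay": 0, "az": 0}, {"x": 0, "y": 0, "z": 0.004, "ax": 0, "ay": 0, "az": 0}, {"x": 0, "y": 0, "z": 0.004, "ax": 0, "ay": 0, "az": 0}, {"x": 0, "y": 0, "z": 0.004, "ax": 0, "ay": 0, "az": 0}, {"x": 0, "y": 0, "z": 0.004, "ax": 0, "ay": 0, "az": 0}, {"x": 0, "y": 0, "z": 0.004, "ax": 0, "ay": 0, "az": 0}, {"x": 0, "y": 0, "z": 0.004, "ax": 0, "ay": 0, "az": 0}, {"x": 0, "y": 0, "z": 0.004, "ax": 0, "ay": 0, "az": 0}])

```text
time_s: 5.2
tcp_pos: [0.4699, 0.2196, 0.0903]
tcp_rot: [3.042, 0.785, -0.0]
wrist_force: [0.5, 0.1, -0.1]
finger_gap: -0.0002
```

drive_tool(increments=[{"x": 0, "y": 0, "z": 0.001, "ax": 0, "ay": 0, "az": 0}, {"x": 0, "y": 0, "z": 0.001, "ax": 0, "ay": 0, "az": 0}, {"x": 0, "y": 0, "z": 0.002, "ax": 0, "ay": 0, "az": 0}, {"x": 0, "y": 0, "z": 0.002, "ax": 0, "ay": 0, "az": 0}, {"x": 0, "y": 0, "z": 0.002, "ax": 0, "ay": 0, "az": 0}, {"x": 0, "y": 0, "z": 0.002, "ax": 0, "ay": 0, "az": 0}, {"x": 0, "y": 0, "z": 0.002, "ax": 0, "ay": 0, "az": 0}, {"x": 0, "y": 0, "z": 0.002, "ax": 0, "ay": 0, "az": 0}, {"x": 0, "y": 0, "z": 0.002, "ax": 0, "ay": 0, "az": 0}, {"x": 0, "y": 0, "z": 0.002, "ax": 0, "ay": 0, "az": 0}])

```text
time_s: 6.2
tcp_pos: [0.4699, 0.2197, 0.09]
tcp_rot: [3.041, 0.785, 0.0]
wrist_force: [-2.4, -1.4, 9.3]
finger_gap: -0.0001
```

Contact at 9 N, which is light. Next I'll work out the arc.

```bash
python3 - <<'E'
from h import *
s=sensors.observe();M=R.from_rotvec(s['tcp_rot']).as_matrix();C=np.array([.5003,.2425]);p=s['tcp_pos'][:2]
print(np.hypot(*(p-C)))
for t in np.arange(.06,.61,.06):
    c,q=np.cos(t),np.sin(t);n=C+np.array([[c,q],[-q,c]])@(p-C)
    print(round(t,2),(M.T@np.array([*(n-p),0])/.5).round(4),round(t/(np.pi/2),4))
E
```

```text
0.03798218630347566
0.06 [-0.0005 -0.0045 -0.    ] 0.0382
0.12 [-0.0007 -0.0091 -0.    ] 0.0764
0.18 [-0.0007 -0.0136 -0.    ] 0.1146
0.24 [-0.0004 -0.0182 -0.    ] 0.1528
0.3 [ 0.0002 -0.0227 -0.    ] 0.191
0.36 [ 0.0011 -0.0272 -0.    ] 0.2292
0.42 [ 0.0022 -0.0316 -0.    ] 0.2674
0.48 [ 0.0036 -0.0359 -0.    ] 0.3056
0.54 [ 0.0053 -0.0402 -0.    ] 0.3438
0.6 [ 0.0072 -0.0443 -0.    ] 0.382
```

drive_tool(increments=[{"x": -0.0003, "y": -0.0023, "z": 0, "ax": 0, "ay": 0, "az": 0.019}, {"x": -0.0005, "y": -0.0045, "z": 0, "ax": 0, "ay": 0, "az": 0.038}, {"x": -0.0006, "y": -0.0068, "z": 0, "ax": 0, "ay": 0, "az": 0.057}, {"x": -0.0007, "y": -0.0091, "z": 0, "ax": 0, "ay": 0, "az": 0.076}, {"x": -0.0007, "y": -0.0114, "z": 0, "ax": 0, "ay": 0, "az": 0.095}, {"x": -0.0007, "y": -0.0136, "z": 0, "ax": 0, "ay": 0, "az": 0.115}, {"x": -0.0006, "y": -0.016, "z": 0, "ax": 0, "ay": 0, "az": 0.134}, {"x": -0.0004, "y": -0.0182, "z": 0, "ax": 0, "ay": 0, "az": 0.153}, {"x": -0.0001, "y": -0.0205, "z": 0, "ax": 0, "ay": 0, "az": 0.172}, {"x": 0.0002, "y": -0.0227, "z": 0, "ax": 0, "ay": 0, "az": 0.191}])

```text
time_s: 7.2
tcp_pos: [0.4644, 0.2295, 0.09]
tcp_rot: [3.124, 0.319, 0.0]
wrist_force: [-2.7, -1.9, 9.5]
finger_gap: -0.0
```

```bash
python3 - <<'E'
from h import *
s=sensors.observe();print(s['tcp_pos'],s['wrist_force'],s['wrist_torque'])
im,d=optics.capture('wrist');save('wrist2',im[100:300,220:520].repeat(2,0).repeat(2,1))
M=R.from_rotvec(s['tcp_rot']).as_matrix();C=np.array([.5003,.2425]);p=s['tcp_pos'][:2]
print(np.hypot(*(p-C)),np.degrees(np.arctan2(*(p-C)[::-1])))
for t in np.arange(.06,.4,.06):
    c,q=np.cos(t),np.sin(t);n=C+np.array([[c,q],[-q,c]])@(p-C)
    print(round(t,2),(M.T@np.array([*(n-p),0])/.5).round(4),round(t/(np.pi/2),4))
E
```

```text
[0.46437191 0.22950155 0.08999854] [-2.72354355 -1.91168896  9.45197927] [-0.41390653  0.63090748 -0.04170175]
0.03820716247007019 -160.11033990888484
0.06 [-0.0005 -0.0046 -0.    ] 0.0382
0.12 [-0.0008 -0.0091 -0.    ] 0.0764
0.18 [-0.0007 -0.0137 -0.    ] 0.1146
0.24 [-0.0004 -0.0183 -0.    ] 0.1528
0.3 [ 0.0001 -0.0228 -0.    ] 0.191
0.36 [ 0.001  -0.0273 -0.    ] 0.2292
```

View pics/wrist2.png

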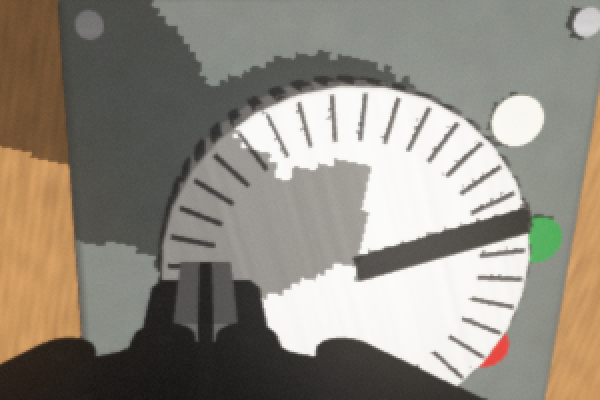

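The dial has turned and the pointer, (358,268) to (527,218) in the crop, is nearing green. I'll project it to get the angle.

```bash
cat >> h.py <<'E'
def wray(u,v,z):
    s=sensors.observe();k=optics.calibration('wrist');M=R.from_rotvec(s['tcp_rot']).as_matrix()
    m=k['mount'];d=M@(m[:3,:3]@np.linalg.inv(k['K'])@np.array([u,v,1.]));o=M@m[:3,3]+s['tcp_pos']
    return o+d*(z-o[2])/d[2]
E
python3 - <<'E'
from h import *
C=np.array([.5003,.2425])
a=wray(399,234,.076)[:2];b=wray(483.5,209,.076)[:2];g=wray(220+545/2,100+240/2,.05)[:2];w=wray(220+517/2,160,.05)[:2]
an=lambda v:np.degrees(np.arctan2(v[1],v[0]))
print(a,b,an(b-a),an(b-C),g,an(g-C),np.hypot(*(g-C)),an(w-C),np.hypot(*(w-C)))
E
```

```text
[0.50342942 0.24624933] [0.54306476 0.26873785] 29.5699457064525 31.53073937061405 [0.56798766 0.25792565] 12.838140181074397 0.06942312254440891 47.023179474723555 0.06765758898651333
```

Pointer is at about 30° and green at about 12.5°, so it has turned 0.29 of 0.6 rad with no slip. I'll continue 0.3 rad more.

drive_tool(increments=[{"x": -0.0003, "y": -0.0023, "z": 0, "ax": 0, "ay": 0, "az": 0.019}, {"x": -0.0005, "y": -0.0045, "z": 0, "ax": 0, "ay": 0, "az": 0.038}, {"x": -0.0006, "y": -0.0068, "z": 0, "ax": 0, "ay": 0, "az": 0.057}, {"x": -0.0007, "y": -0.0091, "z": 0, "ax": 0, "ay": 0, "az": 0.076}, {"x": -0.0007, "y": -0.0114, "z": 0, "ax": 0, "ay": 0, "az": 0.095}, {"x": -0.0007, "y": -0.0136, "z": 0, "ax": 0, "ay": 0, "az": 0.115}, {"x": -0.0006, "y": -0.016, "z": 0, "ax": 0, "ay": 0, "az": 0.134}, {"x": -0.0004, "y": -0.0182, "z": 0, "ax": 0, "ay": 0, "az": 0.153}, {"x": -0.0001, "y": -0.0205, "z": 0, "ax": 0, "ay": 0, "az": 0.172}, {"x": 0.0002, "y": -0.0225, "z": 0, "ax": 0, "ay": 0, "az": 0.19}])

```text
time_s: 8.25
tcp_pos: [0.4619, 0.2413, 0.09]
tcp_rot: [-3.138, 0.148, -0.0]
wrist_force: [-2.8, -1.2, 8.5]
finger_gap: 0.0002
```

drive_tool(increments=[{"x": 0, "y": 0, "z": -0.004, "ax": 0, "ay": 0, "az": 0}, {"x": 0, "y": 0, "z": -0.01, "ax": 0, "ay": 0, "az": 0}, {"x": 0, "y": 0, "z": -0.03, "ax": 0, "ay": 0, "az": 0}, {"x": 0, "y": 0, "z": -0.06, "ax": 0, "ay": 0, "az": 0}, {"x": 0, "y": 0, "z": -0.1, "ax": 0, "ay": 0, "az": 0}, {"x": 0, "y": 0, "z": -0.14, "ax": 0, "ay": 0, "az": 0}, {"x": 0, "y": 0, "z": -0.14, "ax": 0, "ay": 0, "az": 0}, {"x": 0, "y": 0, "z": -0.14, "ax": 0, "ay": 0, "az": 0}, {"x": 0, "y": 0, "z": -0.14, "ax": 0, "ay": 0, "az": 0}, {"x": 0, "y": 0, "z": -0.14, "ax": 0, "ay": 0, "az": 0}])

```text
time_s: 9.25
tcp_pos: [0.4618, 0.2403, 0.1586]
tcp_rot: [3.137, -0.147, -0.002]
wrist_force: [-0.1, 0.4, -0.4]
finger_gap: 0.0
```

```bash
python3 - <<'E'
from h import *
s=sensors.observe();print(s['tcp_pos'],s['wrist_force'])
im,d=optics.capture('wrist');save('wrist3',im[100:300,220:520].repeat(2,0).repeat(2,1))
g=cv2.cvtColor(im,cv2.COLOR_RGB2GRAY)
for p in ((.528,.115),): print(inc((*p,.13)))
E
```

```text
[0.46181741 0.24034942 0.15859604] [-0.13566283  0.41541242 -0.41358882]
(array([0.1552, 0.2373, 0.0571]), array([0.0004, 0.0009, 0.    ]), np.float64(-5.35))
```

View pics/wrist3.png

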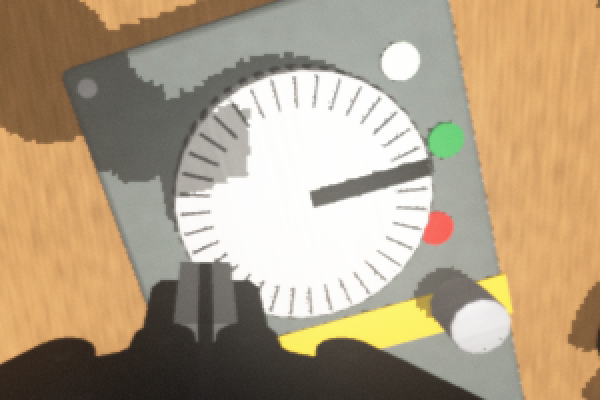

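The pointer, (312,198) to (430,168), looks near green (445,140). I'll check it on the correct planes.

```bash
python3 - <<'E'
from h import *
C=np.array([.5003,.2425])
f=lambda u,v,z:wray(220+u/2,100+v/2,z)[:2]
an=lambda v:np.degrees(np.arctan2(v[1],v[0]))
a=f(312,198,.076);b=f(430,168,.076)
print(a,an(b-a),an(b-C))
for q in ((445,140),(401,61),(438,228)): g=f(*q,.05);print(an(g-C),np.hypot(*(g-C)))
im,d=optics.capture('scene');save('scene3',cv2.resize(im[140:230,300:430],None,fx=6,fy=6,interpolation=cv2.INTER_CUBIC))
E
```

```text
[0.5039373  0.24512525] 9.576035170203836 11.858728832393524
12.970208265717995 0.0665321839359651
46.60699679849537 0.06769787157599551
-21.062412001990698 0.06693123330823031
```

View pics/scene3.png

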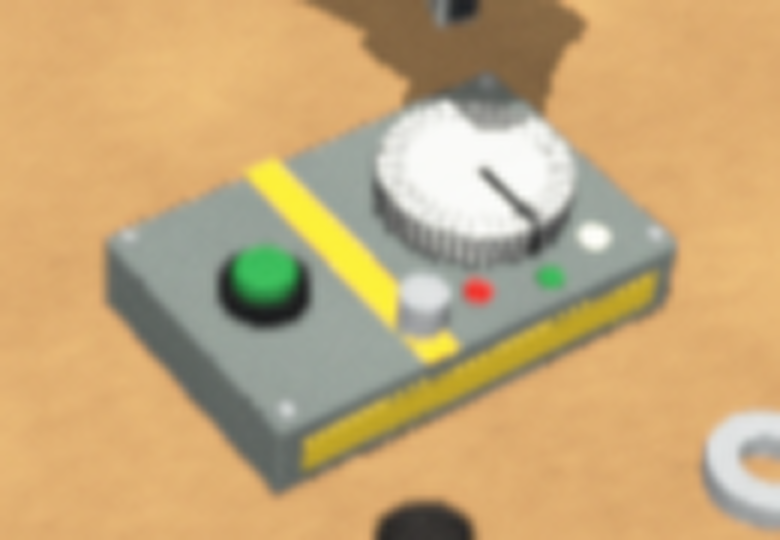

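The scene view shows the dial's pointer at the green dot, with the bushing undisturbed at (425,300). Now the button.

drive_tool(increments=[{"x": 0.02, "y": 0.03, "z": 0, "ax": 0, "ay": 0, "az": 0}, {"x": 0.05, "y": 0.075, "z": 0, "ax": 0, "ay": 0, "az": 0}, {"x": 0.08, "y": 0.12, "z": 0, "ax": 0, "ay": 0, "az": 0}, {"x": 0.11, "y": 0.165, "z": 0, "ax": 0, "ay": 0, "az": 0}, {"x": 0.14, "y": 0.21, "z": 0, "ax": 0, "ay": 0, "az": 0}, {"x": 0.155, "y": 0.236, "z": 0.01, "ax": 0, "ay": 0, "az": 0}, {"x": 0.155, "y": 0.236, "z": 0.04, "ax": 0, "ay": 0, "az": 0}, {"x": 0.155, "y": 0.236, "z": 0.08, "ax": 0, "ay": 0, "az": 0}, {"x": 0.155, "y": 0.236, "z": 0.1, "ax": 0, "ay": 0, "az": 0}, {"x": 0.155, "y": 0.236, "z": 0.1, "ax": 0, "ay": 0, "az": 0}])

```text
time_s: 10.35
tcp_pos: [0.5263, 0.117, 0.1071]
tcp_rot: [3.138, -0.143, -0.007]
wrist_force: [-0.5, 0.1, 0.8]
finger_gap: -0.0
```

```bash
python3 - <<'E'
from h import *
s=sensors.observe();print(s['tcp_pos'],s['wrist_force'])
print(inc((.528,.1155,.087)))
im,d=optics.capture('scene');save('scene4',cv2.resize(im[100:230,290:430],None,fx=4.5,fy=4.5,interpolation=cv2.INTER_CUBIC))
E
```

```text
[0.52633558 0.11698607 0.10707548] [-0.52328514  0.10612025  0.80676725]
(array([0.0038, 0.0026, 0.0401]), array([0.0003, 0.0028, 0.    ]), np.float64(-5.23))
```

View pics/scene4.png

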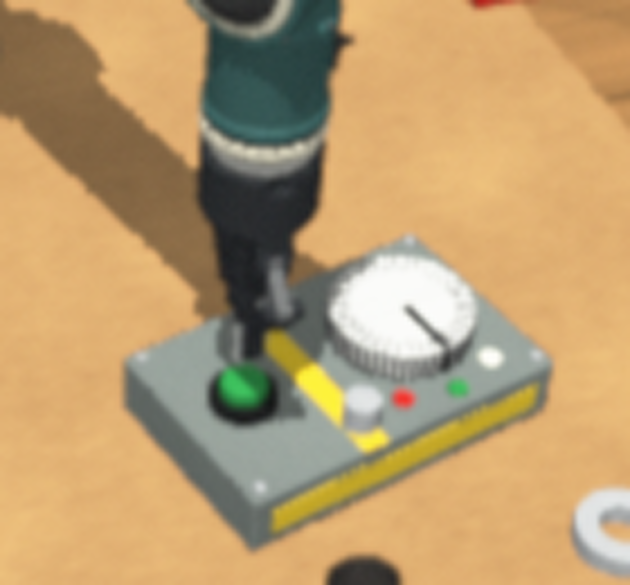

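The fingertip stands over the green button at (243,387), roughly 20 mm up. The pointer is still at green.

drive_tool(increments=[{"x": 0.003, "y": 0.002, "z": 0.01, "ax": 0, "ay": 0, "az": 0}, {"x": 0.003, "y": 0.002, "z": 0.02, "ax": 0, "ay": 0, "az": 0}, {"x": 0.003, "y": 0.002, "z": 0.03, "ax": 0, "ay": 0, "az": 0}, {"x": 0.003, "y": 0.002, "z": 0.036, "ax": 0, "ay": 0, "az": 0}, {"x": 0.003, "y": 0.002, "z": 0.04, "ax": 0, "ay": 0, "az": 0}, {"x": 0.003, "y": 0.002, "z": 0.042, "ax": 0, "ay": 0, "az": 0}, {"x": 0.003, "y": 0.002, "z": 0.044, "ax": 0, "ay": 0, "az": 0}, {"x": 0.003, "y": 0.002, "z": 0.044, "ax": 0, "ay": 0, "az": 0}, {"x": 0.003, "y": 0.002, "z": 0.044, "ax": 0, "ay": 0, "az": 0}, {"x": 0.003, "y": 0.002, "z": 0.044, "ax": 0, "ay": 0, "az": 0}])

```text
time_s: 11.4
tcp_pos: [0.5299, 0.1148, 0.0874]
tcp_rot: [-3.138, 0.147, -0.0]
wrist_force: [-0.7, -0.2, 0.4]
finger_gap: -0.0003
```

drive_tool(increments=[{"x": 0, "y": 0, "z": 0.002, "ax": 0, "ay": 0, "az": 0}, {"x": 0, "y": 0, "z": 0.004, "ax": 0, "ay": 0, "az": 0}, {"x": 0, "y": 0, "z": 0.006, "ax": 0, "ay": 0, "az": 0}, {"x": 0, "y": 0, "z": 0.008, "ax": 0, "ay": 0, "az": 0}, {"x": 0, "y": 0, "z": 0.009, "ax": 0, "ay": 0, "az": 0}, {"x": 0, "y": 0, "z": 0.01, "ax": 0, "ay": 0, "az": 0}, {"x": 0, "y": 0, "z": 0.01, "ax": 0, "ay": 0, "az": 0}, {"x": 0, "y": 0, "z": 0.01, "ax": 0, "ay": 0, "az": 0}, {"x": 0, "y": 0, "z": 0.01, "ax": 0, "ay": 0, "az": 0}, {"x": 0, "y": 0, "z": 0.01, "ax": 0, "ay": 0, "az": 0}])

```text
time_s: 12.4
tcp_pos: [0.5299, 0.1148, 0.0824]
tcp_rot: [-3.138, 0.147, -0.0]
wrist_force: [-0.7, 0.1, 3.3]
finger_gap: 0.0002
```

drive_tool(increments=[{"x": 0, "y": 0, "z": 0.001, "ax": 0, "ay": 0, "az": 0}, {"x": 0, "y": 0, "z": 0.002, "ax": 0, "ay": 0, "az": 0}, {"x": 0, "y": 0, "z": 0.003, "ax": 0, "ay": 0, "az": 0}, {"x": 0, "y": 0, "z": 0.003, "ax": 0, "ay": 0, "az": 0}, {"x": 0, "y": 0, "z": 0.003, "ax": 0, "ay": 0, "az": 0}, {"x": 0, "y": 0, "z": 0.003, "ax": 0, "ay": 0, "az": 0}, {"x": 0, "y": 0, "z": 0.003, "ax": 0, "ay": 0, "az": 0}, {"x": 0, "y": 0, "z": 0.003, "ax": 0, "ay": 0, "az": 0}, {"x": 0, "y": 0, "z": 0.003, "ax": 0, "ay": 0, "az": 0}, {"x": 0, "y": 0, "z": 0.003, "ax": 0, "ay": 0, "az": 0}])

```text
time_s: 13.4
tcp_pos: [0.5299, 0.1148, 0.0808]
tcp_rot: [-3.138, 0.147, -0.0]
wrist_force: [0.3, -0.1, 3.9]
finger_gap: -0.0001
```

drive_tool(increments=[{"x": 0, "y": 0, "z": 0.001, "ax": 0, "ay": 0, "az": 0}, {"x": 0, "y": 0, "z": 0.002, "ax": 0, "ay": 0, "az": 0}, {"x": 0, "y": 0, "z": 0.003, "ax": 0, "ay": 0, "az": 0}, {"x": 0, "y": 0, "z": 0.003, "ax": 0, "ay": 0, "az": 0}, {"x": 0, "y": 0, "z": 0.003, "ax": 0, "ay": 0, "az": 0}, {"x": 0, "y": 0, "z": 0.003, "ax": 0, "ay": 0, "az": 0}, {"x": 0, "y": 0, "z": 0.003, "ax": 0, "ay": 0, "az": 0}, {"x": 0, "y": 0, "z": 0.003, "ax": 0, "ay": 0, "az": 0}, {"x": 0, "y": 0, "z": 0.003, "ax": 0, "ay": 0, "az": 0}, {"x": 0, "y": 0, "z": 0.003, "ax": 0, "ay": 0, "az": 0}])

```text
time_s: 14.4
tcp_pos: [0.53, 0.1148, 0.08]
tcp_rot: [3.138, -0.147, 0.001]
wrist_force: [-1.3, -1.4, 11.5]
finger_gap: 0.0
```

It has bottomed: z stopped at 0.080 and the force rose to 11.5 N. Now I'll lift clear.

drive_tool(increments=[{"x": 0, "y": 0, "z": -0.005, "ax": 0, "ay": 0, "az": 0}, {"x": 0, "y": 0, "z": -0.015, "ax": 0, "ay": 0, "az": 0}, {"x": 0, "y": 0, "z": -0.04, "ax": 0, "ay": 0, "az": 0}, {"x": 0, "y": 0, "z": -0.08, "ax": 0, "ay": 0, "az": 0}, {"x": 0, "y": 0, "z": -0.13, "ax": 0, "ay": 0, "az": 0}, {"x": 0, "y": 0, "z": -0.19, "ax": 0, "ay": 0, "az": 0}, {"x": 0, "y": 0, "z": -0.24, "ax": 0, "ay": 0, "az": 0}, {"x": 0, "y": 0, "z": -0.26, "ax": 0, "ay": 0, "az": 0}, {"x": 0, "y": 0, "z": -0.26, "ax": 0, "ay": 0, "az": 0}, {"x": 0, "y": 0, "z": -0.26, "ax": 0, "ay": 0, "az": 0}])

```text
time_s: 15.4
tcp_pos: [0.529, 0.1144, 0.2083]
tcp_rot: [3.137, -0.147, -0.003]
wrist_force: [0.4, 0.3, -0.2]
finger_gap: -0.0
```

```bash
python3 - <<'E'
from h import *
s=sensors.observe();print(s['tcp_pos'],s['wrist_force'],abs(s['joint_velocities']).max())
im,d=optics.capture('scene');save('scene5',im);save('scene5c',cv2.resize(im[140:230,300:430],None,fx=6,fy=6,interpolation=cv2.INTER_CUBIC))
z=np.load('pics/scene0.npz')['im'];df=cv2.absdiff(z,im).max(2)
print(blobs(df>60,12))
E
```

```text
[0.52900229 0.11441107 0.20826419] [ 0.41766018  0.28703198 -0.17101146] 0.01566076036542768
[([37.0, 67.9], 4414), ([217.7, 6.4], 136), ([249.9, 10.7], 113), ([316.0, 3.4], 46), ([342.0, 88.5], 6611), ([230.7, 15.3], 75), ([18.9, 32.8], 608), ([259.6, 37.4], 140), ([235.0, 32.9], 52), ([231.2, 45.6], 139), ([276.3, 53.5], 73), ([179.7, 130.5], 2107), ([94.4, 153.3], 111), ([386.6, 171.5], 47)]
```

View pics/scene5c.png

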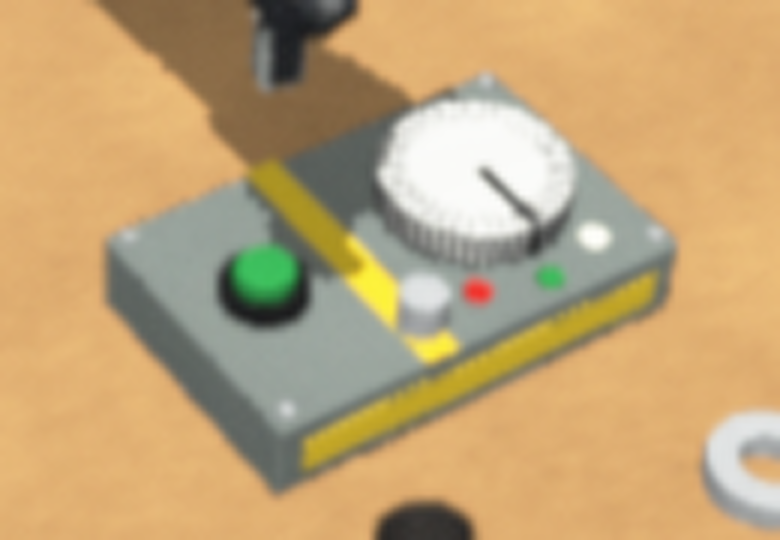

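View pics/scene5.png

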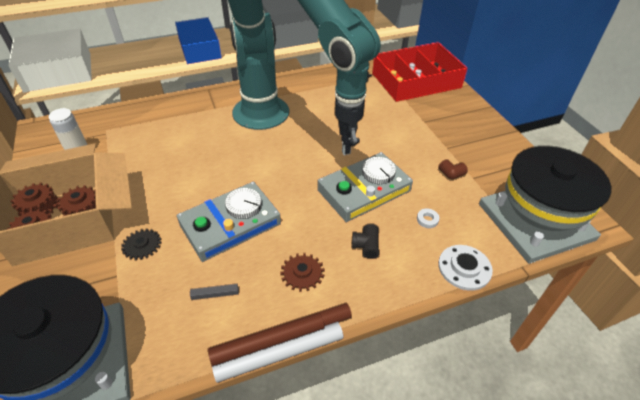

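The pointer is at green, the button is up at (265,270) in the crop, and nothing else has moved.

```bash
python3 -c "
from rig import workorder
print(workorder.hand_in())"
```

```text
the job is handed in; nothing more can be done
None
```

The job is done and handed in at about 15.5 s. The yellow box's dial was turned one click to green, then its start button was pressed fully down and let up. No verdict is reported.

- **Dial:** I rested the shut fingertips on the flat top, 38 mm off the axis, with about 9 N. I swept 0.6 rad clockwise about the axis, with no slip seen at half way. After lifting off, the pointer measured about 10–12° against the green mark at about 13°, so it is at green within the measuring error of a few hundredths of a radian.
- **Button:** I pressed until the fingertip stopped about 6 mm below where I reckoned the button's top (bottomed out) and the force reached 11.5 N, then lifted about 128 mm clear.
- **Last checks:** In the final picture the pointer is at green and the button is up. The blue box and the loose parts look unmoved. Compared with the first picture, the only changes are the arm, its shadow and the dial's pointer. The wrist force is near zero.

No check failed. The only disagreement was a few millimetres between the cameras on the positions of the dial and button. One early move call was refused for missing keys and moved nothing.

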